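# Open the blue-doored bench cabinet

## Task

I need the doming block that is kept in the little bench cabinet with the blue door: take its door by the handle, swing it wide open until it stands at least square to the cabinet's front, and let go. Leave the green-doored cabinet shut.

Things in the scene. Friction and masses are not known exactly. Their poses are not given: they have to be found in the camera images.
- blue_door (a joint): Angle of the blue door (rad): 0 shut, 1.57 square to the cabinet's front, stop at 1.9; starts at 0 to 0.1. No latch or spring: about 1 N moves it and it stays where left. Upright blue panel 146 wide, 142 high, 12 thick, its lower edge 26 and upper edge 168 above the bench. Hinge at its left edge seen from the front, handle near the right; opens towards the robot, clockwise seen from above.
- blue_handle (a point): Steel handle of the blue door: upright round bar, 11 thick, 80 long, axis 40 in front of the face, on two 9 mm stems 15 above and 47 below the origin. Origin on the bar's axis, 25 below its top, 133 above the bench, 35 below the door's top. Axes turn with the door: z up, -x out of the face, +y along it to the hinge. Hinge line 46 in +x and 121 in +y; door's free edge 25 in -y.
- blue_hinge (a point): Point on the blue door's upright hinge line, at the height of the handle's origin; axes as the handle's. The cabinet behind is grey steel, 150 mm wide, 100 deep, 170 high to its flat top, fixed to the bench, and stands with its front roughly towards the robot.
- green_door (a joint): Angle (rad) of the green door of the other cabinet, which is alike in all but the door's colour: 0 shut, growing as it opens; starts shut. The two cabinets stand well over 0.1 m apart and may have changed places.

How it is judged (in metres and radians):
On the way:
1. the fingers move the blue door by its handle: it stands more than 0.3 rad open with the fingers on the handle (value of joint blue_door above 0.3 rad and contact force between the fingers and blue_door above 0.3 N and distance between the grasp point and blue_handle below 0.06 m).
At the end, for the whole second after the job is handed in: The blue door stands at rest at least square to the cabinet's front, or at most 0.2 rad (11 degrees) short of it: angle above 1.37 rad. The green door is shut (below 0.1 rad) (value of joint blue_door above 1.37 rad and velocity of joint blue_door between -0.05 and 0.05 rad/s and value of joint green_door below 0.1 rad); the robot touches nothing.
It fails at once if the green door is pulled open (more than 0.15 rad) (value of joint green_door above 0.15 rad).
It also fails if it takes over 38 s, if anything falls off the work surface, if the arm or the gripper's body presses on something with over 40 N, if the wrist force passes 120 N, or if a joint passes its speed limit or range.

## Robot

A 6-joint arm with a two-finger parallel gripper is mounted at the origin on a cart in front of the work surface, level with it; the furniture and walls round the work are solid. World frame = base frame: x ahead of the robot, y to its left, z up, the work surface at z = 0. Lengths are in m, angles in degrees, forces in N, time in s.
With the tool pointing down it reaches from about 0.35 to 0.875 m from the base axis. Payload 4.2 kg.
Tool frame: the origin (TCP) lies midway between the tips of the shut fingers; the grasp point (between the pads) lies r.grasp_offset behind it (r.grasp_offset is the distance from the TCP to the grasp point, in m); z points along the fingers, y is the direction in which the jaws open and shut (so a half turn about z gives the same grasp; the last joint's range is limited). The gripper opens to 87 mm and grips with 3 to 60 N. Pads are 19 mm wide; open, the fingers measure 117 mm over their backs; the gripper's body (75 mm by 190 mm) begins 51 mm behind the grasp point.
Start: joints at [86.436, 22.042, 0.453, 0, -68.411, -14.817], TCP at [0.197, 0.593, 0.223] pointing down, gripper open.
Joint ranges: [-179.83, 179.83], [-69.29, 118.12], [-61.27, 80.66], [-181.25, 117.63], [-171.15, -9.14], [-177.46, 177.46]. Speed limits (degrees/s): [159.86, 159.86, 180, 180, 180, 180].

## Interface

Orientations are given as a 3x3 rotation matrix whose columns are the frame's x, y, z axes.
In Python, from station import sense, optics, r gives the robot as it stands. The module is installed in compiled form; this text tells all that it offers.
- The arm moves only by the tool servo_tool, never from a script. Its argument "deltas" is a list of rows, each an object with "slide": the shift along the tool's x, y, z in units of 25 mm (1.0 is 25 mm), a list of three; "spin": the turn about the tool's z in units of 8 degrees (1.0 is 8 degrees). A call has 1 to 10 rows; each row shifts and turns the pose as measured when the row begins, along the tool's axes as they then stand; what a row does not reach is not made up. A row lasts 1/10 s, in which the tool goes at most 50 mm and 8.59 degrees, less where a joint would pass 70% of its speed; a pose out of reach is approached as far as the arm can. A call is refused whole if a number of a shift passes 1 or a number of a turn 1, either way. A call with a gripper value outside its range is refused whole. "gripper" is the closure in counts, from 0 (fully open) to 255 (shut), set as the call begins (left out, the last holds). The fingers move at their own pace and stop on an object; the grip force is fixed at half the most. Time passes only in rows, so rows that do not move let the fingers close. It gives the time, the measured TCP pose, the force and the opening at its end, in the units of the state.
- sense(): the state, without advancing time (a new reading comes with each control period).
- optics.capture(name): name is "scene" or "top" or "wrist"; returns a dict with "frame" (400x640x3 uint8, red, green, blue), "camera_matrix" (3x3 intrinsics, pixels), "k1" (the pictures are not rectified: a ray, as slopes to the right and down, at radius r is drawn at 1 + k1 r^2 times it, then the intrinsics apply), "eye" and "rotation" of the camera in the world. Camera axes: x right, y down, z forward; pixel columns grow to the right and rows downward; lengths in m; the calibration is good to about 2 mm. A picture is of the moment at which its call begins. There is no depth.
- r.finish_job(): hands the job in, once; it reports no verdict.
The state is a dict: "time_s": time; "joints": joint angles; "joint_velocities": joint speeds; "effort": joint torques, N m; "tcp_pos": TCP position; "ee_rot": TCP orientation; "wrist_force": force on the tool from outside, world axes, zero at the start; "moment": the same for the moment, N m; "gripper_width": opening from 0.0 (shut) to 1.0 (fully open).
Only numpy, scipy, OpenCV 4.12 (cv2) and the standard library are available. Lean on these libraries where they do the work, as an engineer would, in place of code of your own. Each camera call takes 0.05 s, during which the arm holds its last target.

## Working session

There is one attempt and no reset: what is moved stays moved. The work goes in short steps, Python scripts to look and compute and a tool call to move; the robot and the scene stay as the last step left them, time stands still between calls to the robot, and variables do not carry over. Pictures are saved under pics/ and viewed, and the job is handed in when it is done.

Besides the shell and the picture viewer there is one more tool, called after "Call:" by a JSON object that holds its "op" and its "data". servo_tool: Moves the arm, as the interface text tells. Its arguments: {"type":"object","properties":{"deltas":{"type":"array"},"gripper":{"type":"number"}},"required":["deltas"]}

```bash
mkdir -p pics
python3 - <<'E'
from station import sense, optics, r
import cv2,numpy as np
s=sense();print(s['time_s'],s['tcp_pos'],np.round(s['ee_rot'],3),r.grasp_offset,s['gripper_width'])
for n in("scene","top"):
    c=optics.capture(n);cv2.imwrite(f"pics/{n}1.png",c['frame'][:,:,::-1])
    print(n,c['camera_matrix'],c['k1'],c['eye'],np.round(c['rotation'],4))
E
```

```text
0.0 [0.19685446 0.59254828 0.2214315 ] [[ 0.949 -0.315 -0.001]
 [-0.315 -0.949 -0.002]
 [ 0.     0.002 -1.   ]] 0.0187 0.9972853843555691
scene [[505.31354254   0.         316.55363616]
 [  0.         505.31354254 197.03376471]
 [  0.           0.           1.        ]] -0.15537578332633656 [-0.01616215 -0.76523753  1.1224104 ] [[ 0.7635 -0.492   0.4182]
 [-0.6457 -0.5896  0.4852]
 [ 0.0079 -0.6405 -0.7679]]
top [[417.99309269   0.         314.75563839]
 [  0.         417.99309269 204.25030821]
 [  0.           0.           1.        ]] -0.10915799810601517 [ 0.34676696 -0.15225491  1.20338176] [[ 0.0263 -0.9868  0.1598]
 [-0.9995 -0.0233  0.0205]
 [-0.0165 -0.1603 -0.9869]]
```

View pics/scene1.png

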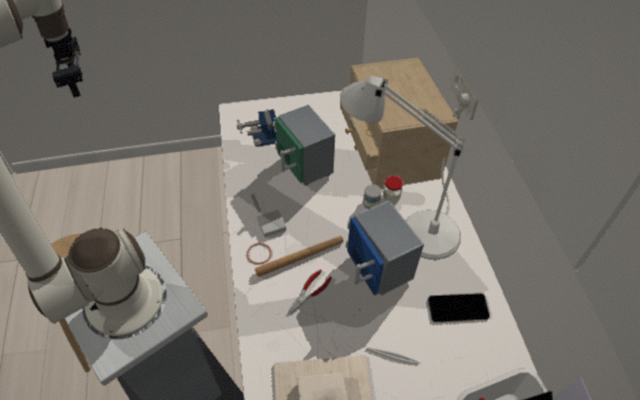

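View pics/top1.png

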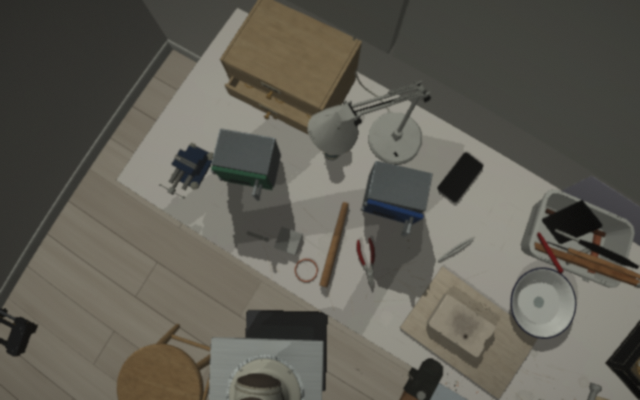

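The scene view shows the blue cabinet around (385,248) with its handle near (365,268), and the green one around (305,145). In the top view, blue is at (397,190) with its handle at (408,226), and green is at (246,157). I'll zoom in on the blue one.

Run:
```python
import cv2
a=cv2.imread('pics/scene1.png')[195:305,335:435];b=cv2.imread('pics/top1.png')[155:255,350:450]
cv2.imwrite('pics/za.png',cv2.resize(a,None,fx=5,fy=5,interpolation=cv2.INTER_CUBIC))
cv2.imwrite('pics/zb.png',cv2.resize(b,None,fx=5,fy=5,interpolation=cv2.INTER_CUBIC))
```

```text
(no output)
```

View pics/za.png

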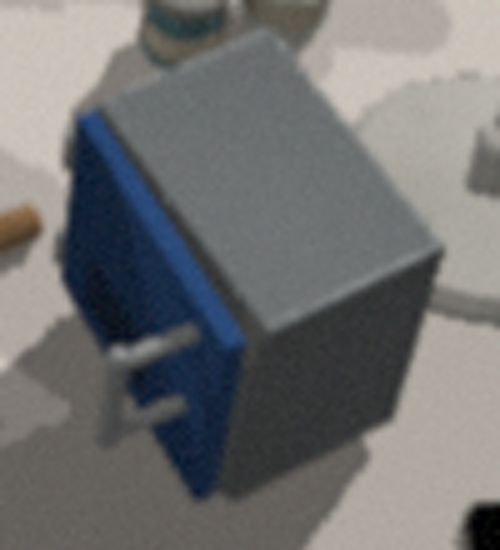

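View pics/zb.png

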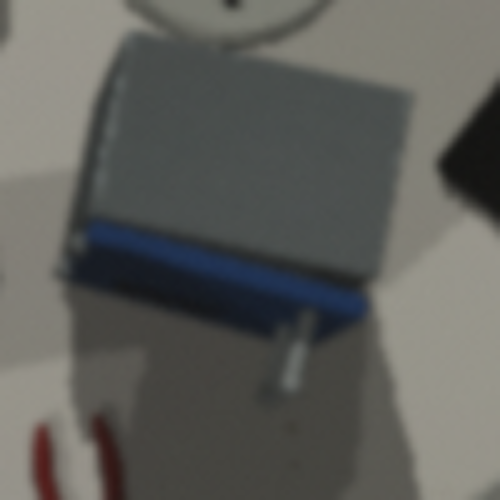

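```bash
cat > h.py <<'E'
import numpy as np,cv2
from station import sense,optics,r
def cast(c,px,z):
    k=c['k1'];d=np.array([k,0,0,0,0.])
    p=cv2.undistortPoints(np.array([[px]],float),c['camera_matrix'],d)[0,0]
    v=np.array(c['rotation'])@np.array([p[0],p[1],1]);e=np.array(c['eye'])
    return e+v*(z-e[2])/v[2]
def proj(c,P):
    R=np.array(c['rotation']);q,_=cv2.projectPoints(np.array(P,float).reshape(-1,3),cv2.Rodrigues(R.T)[0],-R.T@np.array(c['eye']),c['camera_matrix'],np.array([c['k1'],0,0,0,0.]))
    return q.reshape(-1,2)
E
python3 - <<'E'
from h import *
S=optics.capture('scene');T=optics.capture('top')
fa=lambda x,y:(335+(x+.5)/5-.5,195+(y+.5)/5-.5); fb=lambda x,y:(350+(x+.5)/5-.5,155+(y+.5)/5-.5)
for n,c,f,pts in(('S',S,fa,[('dl',80,118,.168),('dr',243,347,.168),('cab_fl',105,103,.17),('cab_bl',268,30,.17),('cab_br',440,248,.17),('cab_fr',270,330,.17),('h',113,352,.158),('hbot',106,442,.078)]),
 ('T',T,fb,[('dl',85,240,.168),('dr',364,316,.168),('cab_fl',95,217,.17),('cab_bl',130,32,.17),('cab_br',412,95,.17),('cab_fr',374,282,.17),('h',290,388,.158)])):
    for a,x,y,z in pts: print(n,a,np.round(cast(c,f(x,y),z),4))
E
```

```text
S dl [ 0.5235 -0.2642  0.168 ]
S dr [ 0.4922 -0.4058  0.168 ]
S cab_fl [ 0.5376 -0.2663  0.17  ]
S cab_bl [ 0.63   -0.2847  0.17  ]
S cab_br [ 0.5986 -0.4276  0.17  ]
S cab_fr [ 0.5067 -0.408   0.17  ]
S h [ 0.4509 -0.366   0.158 ]
S hbot [ 0.4527 -0.3675  0.078 ]
T dl [ 0.5217 -0.2607  0.168 ]
T dr [ 0.4864 -0.4012  0.168 ]
T cab_fl [ 0.5332 -0.2655  0.17  ]
T cab_bl [ 0.6295 -0.283   0.17  ]
T cab_br [ 0.6002 -0.4273  0.17  ]
T cab_fr [ 0.5035 -0.406   0.17  ]
T h [ 0.4505 -0.3656  0.158 ]
```

Run:
```python
from h import *
S=optics.capture('scene');T=optics.capture('top')
def ray(c,px):
    a=cast(c,px,0);e=np.array(c['eye']);d=a-e;return e,d/np.linalg.norm(d)
e1,d1=ray(S,(367,98));e2,d2=ray(T,(334,130))
t=np.linalg.lstsq(np.c_[d1,-d2],e2-e1,rcond=None)[0];print('lamp',e1+d1*t[0],e2+d2*t[1])
print('green handle',cast(T,(257,192),.158),cast(S,(284,157),.158),'cab', cast(T,(215,157),.17),cast(T,(272,185),.17))
```

```text
lamp [ 0.6334024  -0.17656844  0.41972792] [ 0.62339023 -0.16989805  0.4160607 ]
green handle [0.54430604 0.0180433  0.158     ] [0.53215639 0.00572038 0.158     ] cab [0.63162482 0.13010755 0.17      ] [ 0.56092011 -0.0212164   0.17      ]
```

Call:
{"op": "servo_tool", "data": {"deltas": [{"slide": [0.8, 1, -0.1], "spin": 0}, {"slide": [0.8, 1, -0.1], "spin": 0}, {"slide": [0.8, 1, -0.1], "spin": 0}, {"slide": [0.8, 1, -0.1], "spin": 0}, {"slide": [0.8, 1, -0.1], "spin": 0}, {"slide": [0.8, 1, -0.1], "spin": 0}, {"slide": [0.8, 1, -0.1], "spin": 0}, {"slide": [0.8, 1, -0.1], "spin": 0}, {"slide": [0.8, 1, -0.1], "spin": 0}, {"slide": [0.8, 1, -0.1], "spin": 0}], "gripper": 0}}

```text
time_s: 1.3
tcp_pos: [0.3101, 0.2839, 0.2465]
ee_rot: [[0.951, -0.31, 0.0], [-0.31, -0.951, -0.002], [0.001, 0.002, -1.0]]
wrist_force: [0.9, -0.0, -0.8]
gripper_width: 1.0
```

Call:
{"op": "servo_tool", "data": {"deltas": [{"slide": [0.8, 1, -0.1], "spin": 0}, {"slide": [0.8, 1, -0.1], "spin": 0}, {"slide": [0.8, 1, -0.1], "spin": 0}, {"slide": [0.8, 1, -0.1], "spin": 0}, {"slide": [0.8, 1, -0.1], "spin": 0}, {"slide": [0.8, 1, -0.1], "spin": 0}, {"slide": [0.8, 1, -0.1], "spin": 0}, {"slide": [0.6, 1, 0], "spin": 0}, {"slide": [0.6, 1, 0], "spin": 0}, {"slide": [0.4, 1, 0], "spin": 0}]}}

```text
time_s: 2.3
tcp_pos: [0.4062, -0.0229, 0.2675]
ee_rot: [[0.951, -0.308, 0.007], [-0.308, -0.951, 0.004], [0.005, -0.006, -1.0]]
wrist_force: [-0.2, 0.2, -0.7]
gripper_width: 1.0
```

Call:
{"op": "servo_tool", "data": {"deltas": [{"slide": [0.5, 1, 0], "spin": 0}, {"slide": [0.5, 1, 0], "spin": 0}, {"slide": [0.5, 1, 0], "spin": 0}, {"slide": [0.5, 1, 0], "spin": 0}, {"slide": [0.5, 1, 0], "spin": 0}, {"slide": [0.5, 1, 0], "spin": -0.2}, {"slide": [0.5, 1, 0], "spin": -0.2}, {"slide": [0.4, 1, 0], "spin": -0.2}, {"slide": [0.4, 0.8, 0], "spin": 0}, {"slide": [0.2, 0.5, 0], "spin": 0}]}}

```text
time_s: 3.3
tcp_pos: [0.4462, -0.2908, 0.2677]
ee_rot: [[0.974, -0.227, 0.01], [-0.227, -0.974, 0.004], [0.009, -0.007, -1.0]]
wrist_force: [-0.2, 1.4, 0.1]
gripper_width: 0.999
```

Run:
```python
from h import *
c=optics.capture('wrist');cv2.imwrite('pics/w1.png',c['frame'][:,:,::-1])
s=sense();print(s['tcp_pos'],s['ee_rot'][:,0])
R=s['ee_rot'];d=np.array([.4507,-.3658])-s['tcp_pos'][:2];d=np.r_[d,0];print('rows',R.T@d/.025)
print(proj(c,[[.4507,-.3658,.158],[.4507,-.3658,.078],[.5233,-.2587,.168]]))
```

```text
[ 0.44640092 -0.29188423  0.26751081] [ 0.97376279 -0.22739443  0.00882076]
rows [ 0.83977269  2.84005762 -0.00953051]
[[399.33274202 172.59443304]
 [382.12866266 160.45638679]
 [260.13226746 119.33211145]]
```

View pics/w1.png

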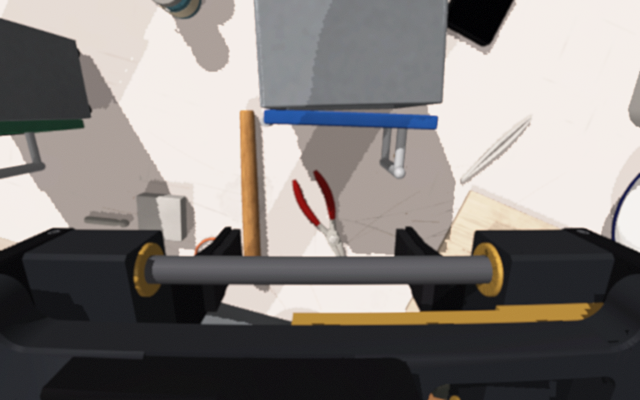

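The wrist view shows the bar's top at (399,171), which matches the predicted (399,173). The door is nearly parallel to the jaw line, so I'll align above the bar and descend.

Call:
{"op": "servo_tool", "data": {"deltas": [{"slide": [0.2, 1, 0], "spin": 0}, {"slide": [0.3, 1, 0], "spin": 0}, {"slide": [0.3, 0.8, 0], "spin": 0}, {"slide": [0, 0, 0], "spin": 0}]}}

```text
time_s: 3.75
tcp_pos: [0.4497, -0.3655, 0.267]
ee_rot: [[0.974, -0.226, 0.01], [-0.226, -0.974, 0.005], [0.008, -0.007, -1.0]]
wrist_force: [-0.6, 0.1, -0.2]
gripper_width: 0.998
```

Run:
```python
from h import *
c=optics.capture('wrist');cv2.imwrite('pics/w2.png',c['frame'][:,:,::-1])
s=sense();print(s['tcp_pos'],s['ee_rot'][:,0])
R=s['ee_rot'];d=np.array([.4507,-.3658])-s['tcp_pos'][:2];d=np.r_[d,0];print('rows',R.T@d/.025)
print(proj(c,[[.4507,-.3658,.158],[.4507,-.3658,.078],[.5233,-.2587,.168]]))
```

```text
[ 0.44952028 -0.36449064  0.26713106] [ 0.97415557 -0.22574196  0.00784152]
rows [0.05779221 0.04037169 0.00014092]
[[319.07854179 194.66885554]
 [319.44777224 177.84993225]
 [177.42324956 144.50365546]]
```

View pics/w2.png

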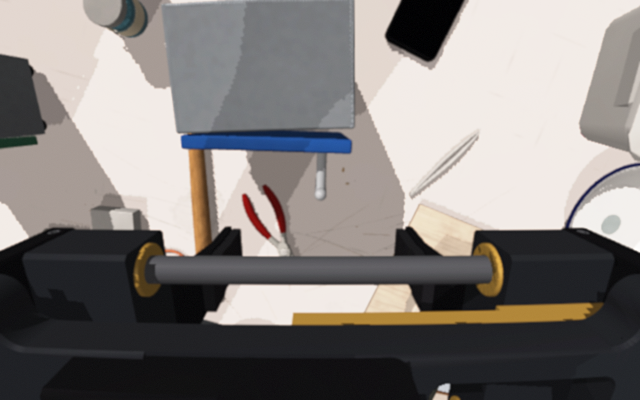

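The bar is centred between the fingers at (320,194), so I'm descending.

Call:
{"op": "servo_tool", "data": {"deltas": [{"slide": [0, 0, 0.8], "spin": 0}, {"slide": [0, 0, 0.8], "spin": 0}, {"slide": [0, 0, 0.8], "spin": 0}, {"slide": [0, 0, 0.8], "spin": 0}, {"slide": [0, 0, 0.8], "spin": 0}, {"slide": [0, 0, 0.8], "spin": 0}, {"slide": [0, 0, 0.6], "spin": 0}, {"slide": [0, 0, 0.4], "spin": 0}, {"slide": [0, 0, 0], "spin": 0}]}}

```text
time_s: 4.7
tcp_pos: [0.4516, -0.3531, 0.1211]
ee_rot: [[0.976, -0.217, 0.014], [-0.217, -0.976, 0.006], [0.013, -0.009, -1.0]]
wrist_force: [-0.1, -0.5, -0.1]
gripper_width: 1.0
```

Call:
{"op": "servo_tool", "data": {"deltas": [{"slide": [0.1, 0.3, 0], "spin": -0.0}, {"slide": [0, 0.25, 0], "spin": 0}]}}

```text
time_s: 4.9
tcp_pos: [0.4522, -0.3669, 0.1228]
ee_rot: [[0.977, -0.214, 0.016], [-0.215, -0.977, 0.005], [0.015, -0.009, -1.0]]
wrist_force: [-0.2, 0.0, -0.4]
gripper_width: 1.002
```

Call:
{"op": "servo_tool", "data": {"deltas": [{"slide": [0, 0, 0]}, {"slide": [0, 0, 0]}, {"slide": [0, 0, 0]}, {"slide": [0, 0, 0]}, {"slide": [0, 0, 0]}, {"slide": [0, 0, 0]}], "gripper": 255}}

```text
invalid input
```

Run:
```python
from h import *
c=optics.capture('wrist');cv2.imwrite('pics/w3.png',c['frame'][:,:,::-1])
c=optics.capture('scene');cv2.imwrite('pics/s3.png',cv2.resize(c['frame'][150:310,280:480,::-1],None,fx=3,fy=3))
s=sense();print(s)
```

```text
{'time_s': 5.0, 'joints': array([-23.54931216,  22.79477179, -13.62049834,  -0.81223529,
       -52.82729219, 101.55573682]), 'joint_velocities': array([ 0.31220131, -0.13002272, -0.79902315, -0.34075006,  0.11421617,
       -0.54916802]), 'effort': array([-1.31440291e-02, -3.70097923e+01,  1.62801325e+01,  3.54319587e+00,
        8.37655552e-02,  4.23090707e-02]), 'tcp_pos': array([ 0.45183828, -0.36745161,  0.12274748]), 'ee_rot': array([[ 0.97624459, -0.21602883,  0.01667498],
       [-0.21613841, -0.97634965,  0.00505409],
       [ 0.01518878, -0.00853813, -0.99984819]]), 'wrist_force': array([0.5262959 , 0.68121161, 0.26511434]), 'moment': array([-0.02841006,  0.070465  ,  0.04669925]), 'gripper_width': 1.0006687360169635}
```

View pics/w3.png

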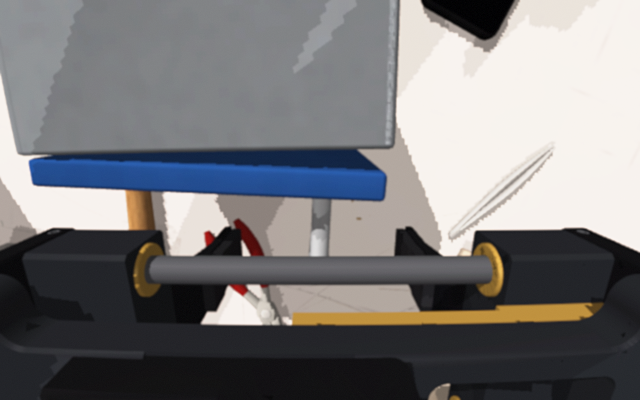

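View pics/s3.png

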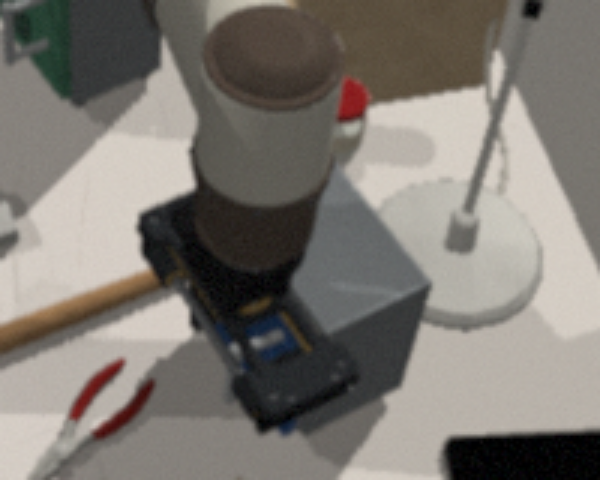

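The bar at (320,235) lies between the open fingers. I'm closing on it.

Call:
{"op": "servo_tool", "data": {"deltas": [{"slide": [0, 0, 0], "spin": 0}, {"slide": [0, 0, 0], "spin": 0}, {"slide": [0, 0, 0], "spin": 0}, {"slide": [0, 0, 0], "spin": 0}, {"slide": [0, 0, 0], "spin": 0}, {"slide": [0, 0, 0], "spin": 0}, {"slide": [0, 0, 0], "spin": 0}, {"slide": [0, 0, 0], "spin": 0}], "gripper": 255}}

```text
time_s: 5.8
tcp_pos: [0.452, -0.3681, 0.124]
ee_rot: [[0.976, -0.217, 0.019], [-0.217, -0.976, 0.004], [0.017, -0.008, -1.0]]
wrist_force: [0.1, -0.7, 0.0]
gripper_width: 0.355
```

Call:
{"op": "servo_tool", "data": {"deltas": [{"slide": [0, 0, 0], "spin": 0}, {"slide": [0, 0, 0], "spin": 0}, {"slide": [0, 0, 0], "spin": 0}, {"slide": [0, 0, 0], "spin": 0}, {"slide": [0, 0, 0], "spin": 0}]}}

```text
time_s: 6.3
tcp_pos: [0.4526, -0.3676, 0.124]
ee_rot: [[0.976, -0.217, 0.02], [-0.217, -0.976, 0.005], [0.018, -0.009, -1.0]]
wrist_force: [1.0, 0.6, -0.2]
gripper_width: 0.115
```

Call:
{"op": "servo_tool", "data": {"deltas": [{"slide": [-0.26, -0.11, 0], "spin": 0.38}, {"slide": [-0.34, -0.14, 0], "spin": 0.5}, {"slide": [-0.34, -0.14, 0], "spin": 0.5}, {"slide": [-0.34, -0.14, 0], "spin": 0.5}, {"slide": [-0.34, -0.14, 0], "spin": 0.5}]}}

```text
time_s: 6.8
tcp_pos: [0.4227, -0.3389, 0.124]
ee_rot: [[0.845, -0.533, 0.025], [-0.534, -0.846, 0.001], [0.021, -0.014, -1.0]]
wrist_force: [0.8, 0.9, -0.7]
gripper_width: 0.116
```

```bash
cat > k.py <<'E'
from h import *
s=sense();H=np.array([.5233,-.2587]);R=s['ee_rot'];p=s['tcp_pos'];d=p[:2]-H
yaw=np.degrees(np.arctan2(R[1,0],R[0,0]))
dy=-(np.degrees(np.arctan2(d[1],d[0]))+124.1)%360
print(s['time_s'],'r',np.hypot(*d),'door open by pos',dy+1.3,'by yaw',-12-yaw,'q',np.round(s['joints'],1),s['wrist_force'],s['moment'],s['gripper_width'],p,R[:,2])
E
python3 k.py
```

```text
6.8 r 0.12863056596493724 door open by pos 18.61629763983503 by yaw 20.25739757699189 q [-21.9  18.9 -19.7  -0.8 -50.1  80.2] [ 0.79026181  0.90486458 -0.66027537] [ 0.16324605 -0.40902474  0.03019054] 0.11587635460670605 [ 0.42274976 -0.33892139  0.12395663] [ 2.54085425e-02  9.13336815e-04 -9.99676734e-01]
```

Call:
{"op": "servo_tool", "data": {"deltas": [{"slide": [-0.42, -0.17, 0], "spin": 0.6}, {"slide": [-0.42, -0.17, 0], "spin": 0.6}, {"slide": [-0.42, -0.17, 0], "spin": 0.6}, {"slide": [-0.42, -0.17, 0], "spin": 0.6}, {"slide": [-0.42, -0.17, 0], "spin": 0.6}, {"slide": [-0.42, -0.17, 0], "spin": 0.6}]}}

```text
time_s: 7.4
tcp_pos: [0.3981, -0.277, 0.124]
ee_rot: [[0.466, -0.884, 0.033], [-0.884, -0.467, -0.004], [0.019, -0.027, -0.999]]
wrist_force: [2.1, -1.0, -1.9]
gripper_width: 0.113
```

```bash
python3 k.py
```

```text
7.4 r 0.12654587706223744 door open by pos 48.876612413291596 by yaw 50.19310443727349 q [-15.8  13.6 -27.8  -0.4 -46.8  43.9] [ 2.10961443 -0.97791261 -1.86122792] [-0.14379374 -0.44748464  0.0300565 ] 0.11329187261467841 [ 0.39808706 -0.27701879  0.12395697] [ 0.03277947 -0.00379372 -0.99945541]
```

Call:
{"op": "servo_tool", "data": {"deltas": [{"slide": [-0.42, -0.17, 0], "spin": 0.6}, {"slide": [-0.42, -0.17, 0], "spin": 0.6}, {"slide": [-0.42, -0.17, 0], "spin": 0.6}, {"slide": [-0.42, -0.17, 0], "spin": 0.6}, {"slide": [-0.42, -0.17, 0], "spin": 0.6}, {"slide": [-0.42, -0.17, 0], "spin": 0.6}]}}

```text
time_s: 8.0
tcp_pos: [0.4083, -0.2097, 0.1239]
ee_rot: [[-0.036, -0.999, 0.038], [-0.999, 0.036, -0.008], [0.007, -0.039, -0.999]]
wrist_force: [4.1, -2.9, -4.2]
gripper_width: 0.114
```

```bash
python3 k.py
```

```text
8.0 r 0.12503783577213867 door open by pos 80.28959025454064 by yaw 80.07878145521576 q [ -6.6  10.9 -31.7   0.3 -45.1   4.4] [ 4.1292556  -2.85503399 -4.24919936] [-0.66620484 -0.5827125   0.00699506] 0.11398661837006671 [ 0.4082786  -0.20966391  0.12394337] [ 0.03823417 -0.00843598 -0.9992332 ]
```

Call:
{"op": "servo_tool", "data": {"deltas": [{"slide": [-0.42, -0.15, 0], "spin": 0.6}, {"slide": [-0.42, -0.15, 0], "spin": 0.6}, {"slide": [-0.42, -0.15, 0], "spin": 0.6}, {"slide": [-0.3, -0.11, 0], "spin": 0.4}, {"slide": [0, 0, 0], "spin": 0}, {"slide": [0, 0, 0], "spin": 0}]}}

```text
time_s: 8.6
tcp_pos: [0.4322, -0.1738, 0.1239]
ee_rot: [[-0.344, -0.938, 0.043], [-0.939, 0.344, -0.014], [-0.002, -0.045, -0.999]]
wrist_force: [1.1, -0.4, -0.2]
gripper_width: 0.11
```

```bash
python3 k.py
```

```text
8.6 r 0.12453873590224007 door open by pos 100.16654933294619 by yaw 98.109912810953 q [ -1.3  11.4 -31.4   1.  -44.7 -19.5] [ 1.11210293 -0.40831613 -0.21031814] [ 0.00969164  0.09551515 -0.02271578] 0.10970817500716637 [ 0.43216856 -0.17381798  0.12388738] [ 0.04291435 -0.01357237 -0.99898656]
```

The door is at about 99°. I'm releasing it.

Call:
{"op": "servo_tool", "data": {"deltas": [{"slide": [0, 0, 0], "spin": 0}, {"slide": [0, 0, 0], "spin": 0}, {"slide": [0, 0, 0], "spin": 0}, {"slide": [0, 0, 0], "spin": 0}, {"slide": [0, 0, 0], "spin": 0}, {"slide": [0, 0, 0], "spin": 0}, {"slide": [0, 0, 0], "spin": 0}, {"slide": [0, 0, 0], "spin": 0}, {"slide": [0, 0, 0], "spin": 0}, {"slide": [0, 0, 0], "spin": 0}], "gripper": 0}}

```text
time_s: 9.6
tcp_pos: [0.4311, -0.1748, 0.1244]
ee_rot: [[-0.344, -0.938, 0.044], [-0.939, 0.343, -0.013], [-0.003, -0.046, -0.999]]
wrist_force: [0.7, 0.6, 0.4]
gripper_width: 0.937
```

```bash
python3 - <<'E'
from h import *
c=optics.capture('wrist');cv2.imwrite('pics/w4.png',c['frame'][:,:,::-1])
E
python3 k.py
```

```text
9.65 r 0.1246525522904646 door open by pos 99.51078583071119 by yaw 98.10131436552439 q [ -1.5  11.2 -31.5   1.  -44.7 -19.3] [-0.26107898 -0.31808721 -0.46076592] [0.07576884 0.01714842 0.00352814] 0.9638700697371984 [ 0.43111889 -0.17478992  0.12442014] [ 0.04409823 -0.01325677 -0.99893924]
```

View pics/w4.png

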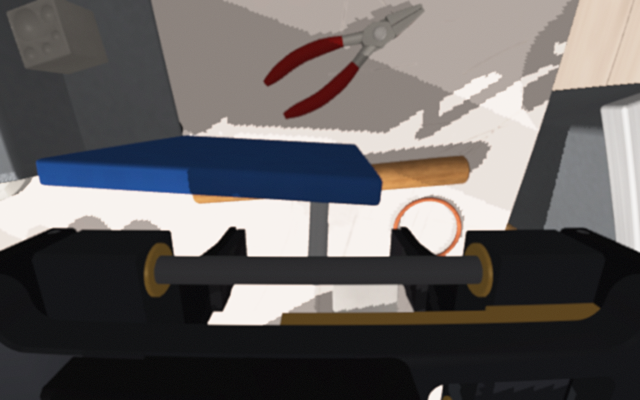

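The fingers are clear on both sides of the bar at (318,230), and the door stands open. I'm lifting.

Call:
{"op": "servo_tool", "data": {"deltas": [{"slide": [0, 0, -0.6], "spin": 0}, {"slide": [0, 0, -0.8], "spin": 0}, {"slide": [0, 0, -0.8], "spin": 0}, {"slide": [0, 0, -0.8], "spin": 0}, {"slide": [0, 0, -0.8], "spin": 0}]}}

```text
time_s: 10.15
tcp_pos: [0.4244, -0.1731, 0.2191]
ee_rot: [[-0.344, -0.938, 0.035], [-0.939, 0.344, -0.012], [-0.0, -0.037, -0.999]]
wrist_force: [0.6, 0.5, -0.2]
gripper_width: 1.0
```

Call:
{"op": "servo_tool", "data": {"deltas": [{"slide": [0, 0, -0.8], "spin": 0}, {"slide": [0, 0, -0.8], "spin": 0}, {"slide": [-0.6, 0, -0.6], "spin": 0}, {"slide": [-0.8, 0.3, 0], "spin": 0}, {"slide": [-0.8, 0.3, 0], "spin": 0}, {"slide": [-0.8, 0.3, 0], "spin": 0}, {"slide": [-0.8, 0.3, 0], "spin": 0}, {"slide": [-0.6, 0, 0], "spin": 0}, {"slide": [0, 0, 0], "spin": 0}, {"slide": [0, 0, 0], "spin": 0}]}}

```text
time_s: 11.15
tcp_pos: [0.433, -0.0551, 0.2793]
ee_rot: [[-0.345, -0.938, 0.043], [-0.939, 0.345, -0.012], [-0.004, -0.044, -0.999]]
wrist_force: [-0.9, -0.1, 0.1]
gripper_width: 1.0
```

```bash
python3 k.py
python3 - <<'E'
from h import *
for n in('scene','top'):
    c=optics.capture(n);cv2.imwrite(f'pics/{n}5.png',c['frame'][:,:,::-1])
E
```

```text
11.15 r 0.2227101426581618 door open by pos 123.28073063964472 by yaw 98.18485421736538 q [ 15.2  -0.6 -20.6   1.4 -67.9 -35.9] [-0.8771571  -0.11549593  0.13096357] [ 0.09609887  0.0118879  -0.0303319 ] 1.0000018198003673 [ 0.43300239 -0.05511673  0.27928667] [ 0.04305145 -0.01178522 -0.99900334]
```

View pics/scene5.png

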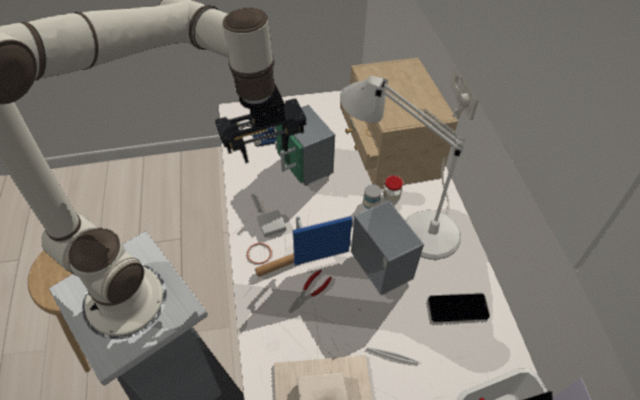

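View pics/top5.png

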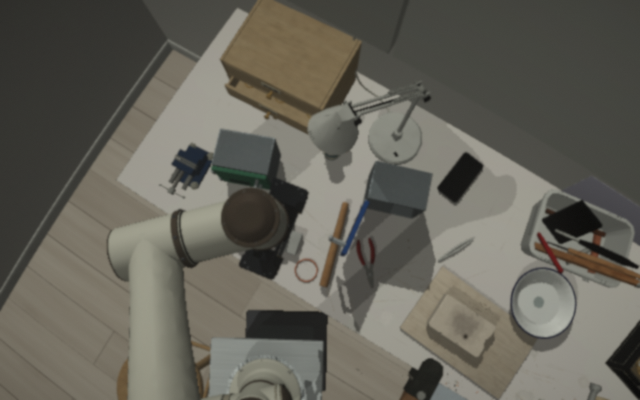

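The scene view shows the blue door open, with its top edge running from (351,218) to (294,238). In the top view that edge runs from (366,202) to (344,252). The green door is still flush with its cabinet, and the arm is clear. I'll measure the blue door's angle.

Run:
```python
from h import *
S=optics.capture('scene');T=optics.capture('top')
for c,a,b in((S,(351,218),(294,238)),(T,(366,202),(344,252))):
    p=cast(c,a,.168);q=cast(c,b,.168);v=p-q;yaw=np.degrees(np.arctan2(-v[0],v[1]));print(p,q,np.linalg.norm(v),'open deg',-12-yaw)
s=sense();print(s['time_s'],np.abs(s['joint_velocities']).max())
```

```text
[ 0.52462065 -0.26440504  0.168     ] [ 0.38426772 -0.22280694  0.168     ] 0.14638765858746586 open deg 94.50888447282969
[ 0.52320078 -0.25921109  0.168     ] [ 0.39688901 -0.20594823  0.168     ] 0.13708244444148693 open deg 100.86407040564698
11.35 0.10415031329970097
```

Both views put it past square (about 95–101°, with 78.5° needed), so I'm handing in.

```bash
python3 -c "
from station import r
print(r.finish_job())"
```

```text
the job is handed in; nothing more can be done
None
```

The blue door is open past square and released, and the job was handed in at about 11.4 s of the 38 s allowed. I gripped its upright handle from above, swung it round the hinge, opened the fingers, lifted clear and moved away.

- **Blue door angle:** the arm's pose at release gave about 98–100°. After release, the scene view gave 94.5° and the top view 101°. They disagree by about 6° because I picked the edges by eye, but all are well above the 78.5° needed.
- **Green door:** it looked shut in both final pictures. I judged that by eye and did not measure its angle.
- **Arm:** it was clear of everything with only noise-level wrist force (under 1 N), and the highest reading I saw while pulling was under 7 N.
- **Drift:** the tool drifted about 12 mm sideways while descending to the handle. I corrected that before closing the fingers.

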